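# Clamp a gilt cover plate to the back board of its gluing stand

### The arm

A 7-joint arm with a two-finger parallel gripper is mounted at the origin on the work surface. World frame = base frame: x ahead of the robot, y to its left, z up, the work surface at z = 0. Lengths are in m, angles in rad, forces in N, time in s.
With the tool pointing down it reaches from about 0.35 to 0.9 m from the base axis. Payload 8.1 kg.
Tool frame: the origin (TCP) lies midway between the tips of the shut fingers; the grasp point (between the pads) lies arm.grasp_offset behind it (arm.grasp_offset is the distance from the TCP to the grasp point, in m); z points along the fingers, y is the line along which they close (so a half turn about z gives the same grasp; the last joint's range is limited). The gripper opens to 92 mm and grips with 3 to 60 N. Pads are 19 mm wide; open, the fingers measure 130 mm over their backs; the gripper's body (75 mm by 190 mm) begins 47 mm behind the grasp point.
Start: joints at [1.016, 0.434, 0.025, 1.573, -0.012, 1.134, -0.075], TCP at [0.273, -0.562, 0.227] pointing down, gripper open.
Joint ranges: [-2.62, 2.62], [-0.44, 2.09], [-1.27, 1.32], [0.08, 2.57], [-1.32, 4.46], [0.12, 2], [-2.74, 2.74]. Speed limits (rad/s): [2.22, 2.22, 3.01, 3.01, 3.14, 3.14, 3.14].

### API

Orientations are given as a rotation vector (axis times angle).
In Python, from cell import observe, imaging, arm gives the robot as it stands.
- The arm moves only by the tool apply_moves, never from a script. Its argument "commands" is a list of rows, each a list of 5 numbers: the opening in per cent of the stroke, from 0 (shut) to 100 (fully open), then the shift along the world's x, y, z in units of 0.06 m (1.0 is 0.06 m), then the turn about the world's z in units of 0.5 rad (1.0 is 0.5 rad). A call has 1 to 12 rows; each row shifts and turns the commanded pose from where the row before left it; what a row does not reach is not made up. A row lasts 1/8 s, in which the tool goes at most 62.5 mm and 10.7 degrees, less where a joint would pass 70% of its speed; a pose out of reach is approached as far as the arm can. A call with a number of a shift or a turn outside -1 to 1 is refused whole. A call with a gripper value outside its range is refused whole. The fingers move at their own pace and stop on an object; "newtons" is the grip in N (left out, the last holds). Time passes only in rows, so rows that do not move let the fingers close. It gives the time, the measured TCP pose, the force, the opening and the grip force at its end, in the units of the state.
- observe(): the state, without advancing time (a new reading comes with each control period).
- imaging.get_image(name): name is "scene" or "top" or "wrist"; returns (picture, depth): 480x640x3 uint8, red, green, blue; 480x640 float32, m along the optical axis (not along the pixel's ray), 0 where there is no reading.
- imaging.camera_params(name): a dict with "camera_matrix" (3x3 intrinsics, pixels), "origin" and "rotation" of the camera in the world; the wrist camera has in their place "tool_from_camera" (4x4, takes a point from camera to tool coordinates, whose origin is the TCP and whose axes are the flange's). Camera axes: x right, y up, looking along -z (the intrinsics and any distortion apply to the point x, -y, -z); pixel columns grow to the right and rows downward; lengths in m; the calibration is good to about 2 mm. A picture is of the moment at which its call begins: read the wrist's pose just before it. camera_params takes no time and is no camera call.
- arm.sign_off(): hands the job in; it is judged then, once.
The state is a dict: "clock": time; "joints": joint angles; "dq": joint speeds; "joint_efforts": joint torques, N m; "position": TCP position; "ee_rot": TCP orientation; "force": force on the tool from outside, world axes, zero at the start; "ft_torque": the same for the moment, N m; "width": opening from 0.0 (shut) to 1.0 (fully open); "gripper_force": force on a finger pad.
Only numpy, scipy, OpenCV 4.12 (cv2) and the standard library are available. Lean on these libraries where they do the work, as an engineer would, in place of code of your own. Each camera call takes 0.05 s, during which the arm holds its last target. There are 200 camera calls.

### The job

Take the brass-faced cover plate out of its rack and stand it fully down in the slot of the gluing stand, centred on the back board and with its embossed brass face outwards, away from the back board. Then take the spring clamp off the lath it is clipped to and clip it over the plate and the back board together, near the middle and pushed well down, so that it pinches the two together, and let go. Do not disturb the jar or the brush.

Things in the scene. Friction and masses are not known exactly. Their poses are not given: they have to be found in the camera images.
- plate: loose cover plate, 150 wide (its y) x 115 tall (its z) x 10 mm thick (its x), about 0.28 kg: dark wood with a brass sheet, raised border and round boss on its +x face. Starts upright in the plate rack's slot, its foot 12 mm above the table. Origin: centre of its underside.
- plate_top (a point): centre of the plate's top edge, 115 mm above its underside; the place to pinch it across its 10 mm thickness, with fingers on both broad faces
- plate_face (a point): middle of the embossed brass face, 5 mm to the plate's +x from its mid-plane
- stand: fixed wooden gluing stand, base 110 (x) x 180 (y) x 12 mm, with a slot along its y, a tall back board on the slot's -x side (two small gussets behind it) and a low lip on the +x side. The outside, to which the plate's brass face must look, is +x. Origin: centre of the underside, below the middle of the slot.
- stand_slot (a point): middle of the slot's floor, 12 mm above the table; axes as the stand's. The slot is 13 mm wide (x), open at its ends. Its lip is 12 mm thick, 150 mm wide, 28 mm above the slot floor, with a flared lead-in on top reaching 60 mm above the table and opening to 15 mm to +x of the slot's middle.
- stand_back_top (a point): middle of the back board's top edge, 95 mm above the table, 12.5 mm to -x of the slot's middle. The board is 12 mm thick (x) and 110 mm wide (y); a seated plate stands 32 mm higher than it.
- plate_rack: fixed rack, base 90 x 160 x 12 mm, with a slot 13 mm wide along its y between two lips 28 mm high with flared tops (highest 60 mm above the table). The plate starts in it with its axes along the rack's. Origin: centre of the underside. Plate rack and clamp rack may change sides.
- clamp_rack: fixed rack, base 100 x 180 x 15 mm, with an upright lath 8 mm thick (x), 180 mm long (y), top 100 mm above the table. The clamp starts clipped on top of it. Origin: centre of the underside.
- clamp_rack_top (a point): middle of the lath's top edge
- clamp: loose steel spring clamp like a big clothes-peg, 0.15 kg, 130 mm tall, 40 mm wide along its hinge (its y). Starts upright (z up), jaws down, clipped on the lath. Origin on the hinge axis. Two flat handles, 26 mm wide (y), rise about 60 mm above the hinge in a V along its x: about 66 mm across their tops on the lath, 54 mm on plate and board. Both halves swing equally.
- clamp_grip (a point): in the clamp's symmetry plane, 50 mm above the hinge, midway between the handles: squeeze here along the clamp's x (6 to 11 N) to open the jaws. At the stop the handles are parallel, 26 mm over their outer faces, and the jaws gape about 49 mm. Springs close it when released.
- clamp_saddle (a point): middle of the underside of the saddle, a block 18 (x) x 30 (y) mm under the hinge, 14 mm below the hinge axis; it rests on the lath's top at the start and comes to rest on the plate's top edge when the clamp is pushed fully down
- jaw_a (a point): centre of the round rubber jaw bar (5 mm radius, 40 mm long) on the clamp's +x side, 66 mm below the hinge, 52 mm below the saddle
- jaw_b (a point): the same on the clamp's -x side
- jar: bystander: amber glass jar with steel cap, 66 mm across, 95 mm tall, loose; origin under its centre
- brush: bystander: wooden brush 190 mm long lying on the table beyond the work, loose; origin under its middle
Things that resemble listed ones, but are neither listed nor needed, are in the scene too. Of the things like the plate, leave any that is blue or red; of the rest the smaller one is meant.

How it is judged:
By the outcome, as a careful person would: the job done as asked, in the order asked, and still so for the second after the job is handed in, with the robot touching nothing.
It also fails if it takes over 51 s, if anything falls off the work surface, if the arm or the gripper's body presses on something with over 40 N, if the wrist force passes 120 N, or if a joint passes its speed limit or range.

## Working session

There is one attempt and no reset: what is moved stays moved. The work goes in short steps, Python scripts to look and compute and a tool call to move; the robot and the scene stay as the last step left them, time stands still between calls to the robot, and variables do not carry over. Pictures are saved under pics/ and viewed, at most 10 in all, crops included, and the job is handed in when it is done.

Besides the shell and the picture viewer there is one more tool, called as name(argument=value, ...), one argument or row to a line, values as JSON. apply_moves: Moves the arm, as the interface text tells. Its arguments: {"type":"object","properties":{"commands":{"type":"array"},"newtons":{"type":"number"}},"required":["commands"]}

```bash
mkdir -p pics; ls; cat > h.py <<'E'
import numpy as np, cv2
from scipy.spatial.transform import Rotation as R
from cell import observe, imaging, arm
def grab(n):
    s=observe(); im,d=imaging.get_image(n); p=imaging.camera_params(n)
    K=np.array(p['camera_matrix'])
    if 'origin' in p:
        o=np.array(p['origin']); r=np.array(p['rotation'])
    else:
        T=np.eye(4); T[:3,:3]=R.from_rotvec(s['ee_rot']).as_matrix(); T[:3,3]=s['position']
        T=T@np.array(p['tool_from_camera']); o=T[:3,3]; r=T[:3,:3]
    return im,d,K,o,r
def cloud(d,K,o,r):
    v,u=np.mgrid[:d.shape[0],:d.shape[1]]
    c=np.stack([(u-K[0,2])/K[0,0]*d,-(v-K[1,2])/K[1,1]*d,-d],-1)
    return c@r.T+o
E
python3 - <<'E'
from h import *
print(observe(), arm.grasp_offset)
for n in('scene','top'):
    im,d,K,o,r=grab(n); print(n,{k:v for k,v in imaging.camera_params(n).items()})
    cv2.imwrite(f'pics/{n}.png',im[...,::-1]); np.savez(f'{n}.npz',im=im,d=d,K=K,o=o,r=r)
E
```

```text
pics
{'clock': 0.0, 'joints': array([ 1.01642971,  0.43522147,  0.02499581,  1.57404999, -0.01158152,
        1.13403477, -0.07508938]), 'dq': array([-1.32862765e-03, -1.01171986e-03, -3.25460468e-04, -5.77233328e-04,
        3.05759054e-05, -3.34887914e-04, -2.30167339e-03]), 'joint_efforts': array([ 1.12774435e-04, -6.67847013e+01,  9.85125303e-01, -3.14453852e+01,
       -6.03415235e-02,  4.30399377e-02,  1.72591394e-04]), 'position': array([ 0.27256118, -0.56188225,  0.22596442]), 'ee_rot': array([-3.06036590e+00, -7.03172509e-01,  8.06295820e-04]), 'force': array([ 0.23571312, -0.21485282,  0.44538603]), 'ft_torque': array([-0.06188936, -0.01952407, -0.01490131]), 'gripper_force': 0.0, 'width': 1.002094700458378} 0.0188
scene {'camera_matrix': array([[588.56354794,   0.        , 320.1430328 ],
       [  0.        , 588.56354794, 242.42095712],
       [  0.        ,   0.        ,   1.        ]]), 'origin': array([ 1.1912343 , -0.89792951,  1.26008616]), 'rotation': array([0.72564896, 0.25463932, 0.69281702])}
top {'camera_matrix': array([[576.4190165 ,   0.        , 322.92774407],
       [  0.        , 576.4190165 , 241.94198422],
       [  0.        ,   0.        ,   1.        ]]), 'origin': array([ 0.25513728, -0.09205318,  1.61673409]), 'rotation': array([ 0.14206473, -0.12712197, -1.54338995])}
```

```bash
sed -i "s/r=np.array(p\['rotation'\])/r=R.from_rotvec(p['rotation']).as_matrix()/" h.py
python3 - <<'E'
from h import *
for n in('scene','top'):
    z=dict(np.load(n+'.npz')); r=R.from_rotvec(z['r']).as_matrix(); P=cloud(z['d'],z['K'],z['o'],r)
    np.save(n+'P.npy',P); print(n,(z['d']==0).mean(), np.median(P[...,2]))
E
```

```text
scene 0.010647786458333334 0.0007568465256276857
top 0.004069010416666667 -0.0009927204221444885
```

View pics/scene.png

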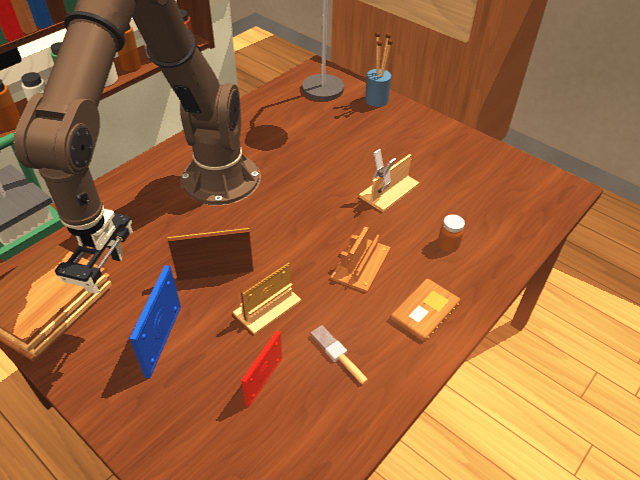

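View pics/top.png

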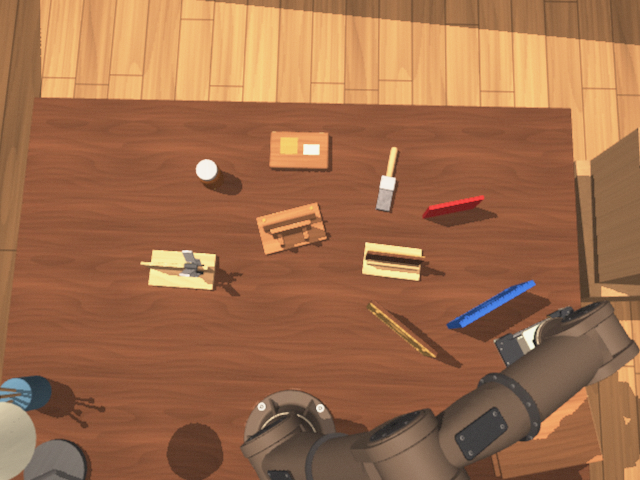

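```bash
python3 - <<'E'
from h import *
S={n:(np.load(n+'.npz')['im'],np.load(n+'P.npy')) for n in('scene','top')}
def rect(p): 
    c,(w,h),a=cv2.minAreaRect((p[:,:2]*1000).astype(np.float32)); return np.round(c,1),np.round((w,h),1),round(a,1)
im,P=S['top']
boxes={'rack':(350,435,235,285),'stand':(245,335,195,260),'clamp':(130,230,240,300)}
ctr={}
for k,(a,b,c,d) in boxes.items():
    q=P[c:d,a:b].reshape(-1,3); q=q[(q[:,2]>.006)]; ctr[k]=np.median(q[:,:2],0)
for n in S:
    im,P=S[n]
    for k,c in ctr.items():
        q=P.reshape(-1,3); col=im.reshape(-1,3)
        m=(np.linalg.norm(q[:,:2]-c,axis=1)<.13); q=q[m]
        t=np.median(q[(q[:,2]<.006),2]); print(n,k,'table',t)
        for lo,hi in((.007,.02),(.03,.055),(.055,.064),(.085,.093),(.093,.1),(.1,.11),(.11,.122),(.122,.135),(.135,.2)):
            p=q[(q[:,2]-t>lo)&(q[:,2]-t<hi)]
            if len(p)>8: print('  ',lo,hi,len(p),*rect(p),p[:,2].max().round(4))
E
```

```text
scene rack table 0.0008355843051601752
   0.007 0.02 806 [ 472.5 -270.9] [220.2 227.8] 18.4 0.0208
   0.03 0.055 438 [ 436.6 -272.9] [158.  149.1] 5.0 0.0558
   0.055 0.064 238 [ 436.  -274.1] [155.  146.2] 4.0 0.0648
   0.085 0.093 116 [ 421.6 -264.3] [148.1 141.6] 85.3 0.0938
   0.093 0.1 89 [ 420.8 -262.7] [148.1 141.3] 84.3 0.1008
   0.1 0.11 140 [ 422.9 -264.4] [152.1 140.8] 85.8 0.1104
   0.11 0.122 171 [ 432.7 -273.6] [142.  144.4] 4.4 0.1228
   0.122 0.135 250 [ 422.  -261.9] [148.8 138.5] 84.2 0.1348
   0.135 0.2 39 [ 359.9 -217.1] [22.2  7.7] 59.8 0.1655
scene stand table 0.0013579897813615904
   0.007 0.02 1154 [568.   21.6] [241.5 241.8] 32.7 0.0213
   0.03 0.055 304 [558.5  12.9] [ 67.2 153.8] 15.9 0.0562
   0.055 0.064 189 [558.6  13.4] [ 68.6 156.1] 16.6 0.0653
   0.085 0.093 63 [560.1  12.1] [ 13.6 115.8] 16.7 0.0943
   0.093 0.1 105 [560.1  12.9] [ 12.7 109.4] 16.4 0.1013
scene clamp table 0.0014067467602001393
   0.007 0.02 779 [448.6 307.1] [247.8 203.5] 42.5 0.0214
   0.03 0.055 182 [452.1 317.2] [185.4  19.7] 85.8 0.0561
   0.055 0.064 71 [454.4 317.2] [178.9  22
[... 1084 characters left out ...]
 0.085 0.093 53 [561.3  16.6] [ 14.1 106.8] 16.2 0.0927
   0.093 0.1 130 [560.4  16.3] [ 12.8 109. ] 15.9 0.0996
   0.1 0.11 21 [560.1  17.5] [11.1 96.7] 15.7 0.1058
top clamp table 5.331104911421303e-05
   0.007 0.02 1615 [443.  310.4] [245.  254.6] 80.6 0.02
   0.03 0.055 73 [441.6 319.8] [ 25.6 177. ] 3.8 0.055
   0.055 0.064 44 [443.6 317.6] [ 33.1 173.1] 2.0 0.0639
   0.085 0.093 32 [454.3 311.8] [162.7  47.9] 78.3 0.0928
   0.093 0.1 83 [454.3 322.2] [175.6  41.4] 80.1 0.1
   0.1 0.11 115 [442.1 319.1] [ 37.4 175.5] 3.4 0.11
   0.11 0.122 66 [442.2 272.2] [30.  32.3] 8.5 0.122
   0.122 0.135 55 [447.7 272.6] [32.7 33.7] 80.0 0.1348
   0.135 0.2 165 [445.3 272.9] [27.  65.1] 87.6 0.1799
```

```bash
python3 - <<'E'
from h import *
def ax(c,deg,q): 
    a=np.radians(deg); d=q[:,:2]-c; return d@[np.cos(a),np.sin(a)], d@[-np.sin(a),np.cos(a)]
for n in('scene','top'):
    im=np.load(n+'.npz')['im'];P=np.load(n+'P.npy');q=P.reshape(-1,3)
    t=.001 if n=='scene' else -.0002
    h=q[:,2]-t
    # stand
    u,v=ax([.5602,.0148],16,q)
    for s in(-1,1):
        m=(np.abs(u)<.09)&(np.abs(v)<.1)&(s*u>.009)
        for lo,hi in((.052,.064),(.008,.018)):
            k=m&(h>lo)&(h<hi); print(n,'stand side',s,lo,k.sum(),np.percentile(u[k],[1,50,99]).round(4),np.percentile(v[k],[1,99]).round(4))
    # plate
    m=(np.linalg.norm(q[:,:2]-[.485,-.265],axis=1)<.1)&(h>.075); p=q[m]
    c=p[h[m]>.12]; print(n,'plate',cv2.minAreaRect((c[:,:2]*1000).astype(np.float32)),cv2.fitLine((c[:,:2]*1000).astype(np.float32),2,0,.01,.01).ravel(), h[m].max())
    # lath, excluding clamp
    m=(np.abs(q[:,0]-.445)<.06)&(q[:,1]>.305)&(q[:,1]<.42)&(h>.085)&(h<.105); c=q[m]
    l=cv2.fitLine((c[:,:2]*1000).astype(np.float32),cv2.DIST_HUBER,0,.01,.01).ravel(); print(n,'lath',l,np.degrees(np.arctan2(l[1],l[0])),c[:,1].max(),np.percentile(h[m],98))
    # clamp handles at heights
    for lo,hi in((.12,.13),(.13,.14),(.14,.15),(.15,.16),(.16,.17),(.17,.18)):
        m=(np.linalg.norm(q[:,:2]-[.444,.271],axis=1)<.07)&(h>lo)&(h<hi); c=q[m]
        if len(c)>5: print(n,lo,len(c),cv2.minAreaRect((c[:,:2]*1000).astype(np.float32)))
im=np.load('scene.npz')['im']; im2=np.load('top.npz')['im']
z=lambda a:cv2.resize(a,None,fx=4,fy=4,interpolation=cv2.INTER_CUBIC)
o=np.hstack([z(im[215:340,225:325]),z(im2[190:315,250:350])]); cv2.imwrite('pics/c1.png',o[...,::-1])
E
```

```text
scene stand side -1 0.052 69 [-0.0363 -0.0261 -0.0146] [-0.0444  0.0386]
scene stand side -1 0.008 210 [-0.079  -0.029  -0.0099] [-0.094   0.0753]
scene stand side 1 0.052 106 [0.0227 0.0281 0.0324] [-0.0779  0.0746]
scene stand side 1 0.008 681 [0.0097 0.0457 0.0667] [-0.0922  0.088 ]
scene plate ((483.610107421875, -268.20166015625), (148.74732971191406, 14.830904006958008), 84.05445861816406) [ 9.7392149e-02  9.9524611e-01  4.8492908e+02 -2.6988675e+02] 0.13370663432469054
scene lath [3.8784981e-02 9.9924755e-01 4.4937640e+02 3.5536002e+02] 87.77722 0.4107567400768416 0.10455212430870485
scene 0.12 45 ((443.5759582519531, 267.6859436035156), (37.55361557006836, 36.851131439208984), 86.84767150878906)
scene 0.13 38 ((444.27239990234375, 272.23724365234375), (30.638105392456055, 43.38247299194336), 89.6593246459961)
scene 0.14 29 ((443.6423645019531, 267.0306091308594), (25.330698013305664, 49.23105239868164), 84.18392181396484)
scene 0.15 41 ((440.068115234375, 271.423583984375), (31.33392906188965, 62.007049560546875), 88.25831604003906)
scene 0.16 29 ((442.7744140625, 269.2101440
[... 750 characters left out ...]
3593 0.10465776649069297
top 0.12 53 ((444.7938537597656, 272.6820068359375), (26.96177864074707, 33.94614791870117), 4.044886112213135)
top 0.13 32 ((446.2667541503906, 273.31488037109375), (27.04610824584961, 35.089542388916016), 85.49530029296875)
top 0.14 32 ((446.5917663574219, 272.7742004394531), (24.366641998291016, 43.04813766479492), 89.21328735351562)
top 0.15 33 ((444.4004821777344, 272.0962219238281), (26.251008987426758, 57.029693603515625), 84.4911117553711)
top 0.16 38 ((445.3448486328125, 272.75445556640625), (25.517133712768555, 64.86195373535156), 87.1692123413086)
top 0.17 48 ((445.1715087890625, 272.3245544433594), (26.40506935119629, 64.62273406982422), 89.4145736694336)
```

View pics/c1.png

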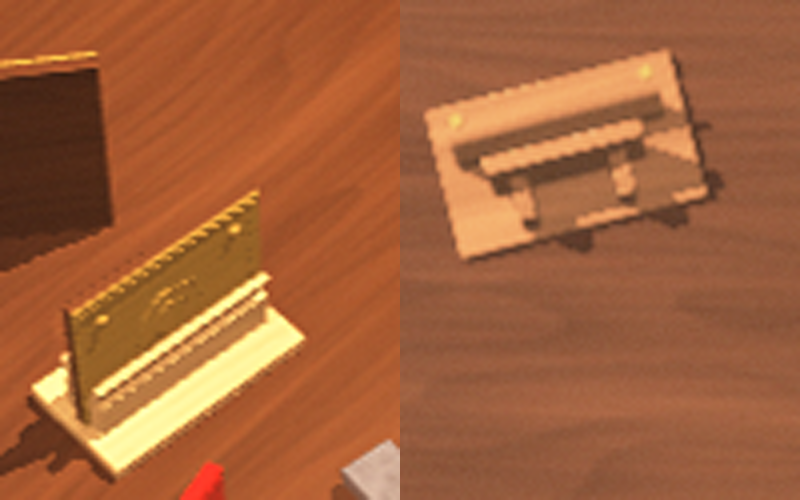

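apply_moves(
  commands=[
    [100,0,0,0.8,0.2],
    [100,0.3,0.3,0.4,0.25],
    [100,0.48,0.68,0,0.25],
    [100,0.48,0.68,0,0.25],
    [100,0.48,0.68,0,0.25],
    [100,0.48,0.68,0,0.25],
    [100,0.48,0.68,0,0.25],
    [100,0.48,0.68,-0.2,0.25],
    [100,0.36,0.57,-0.3,0.09],
    [100,0,0,0,0],
  ],
  newtons=25,
)

```text
clock: 1.35
position: [0.4862, -0.2612, 0.2672]
ee_rot: [-2.319, -2.114, -0.001]
force: [-0.3, -0.5, -0.1]
width: 0.999
gripper_force: 0.0
```

```bash
cat >> h.py <<'E'
def yaw(s):
    y=R.from_rotvec(s['ee_rot']).as_matrix()[:,1]; return np.degrees(np.arctan2(y[1],y[0]))
E
python3 - <<'E'
from h import *
s=observe(); print(s['clock'],s['position'],yaw(s),s['joints'].round(2))
im,d,K,o,r=grab('wrist'); P=cloud(d,K,o,r); cv2.imwrite('pics/w1.png',im[...,::-1])
print('cam',o, -r[:,2])
q=P.reshape(-1,3); m=(np.linalg.norm(q[:,:2]-[.485,-.265],axis=1)<.11)&(q[:,2]>.12)&(q[:,2]<.14)&(d.ravel()>0); c=q[m]
print(m.sum(),np.median(c[:,2]),cv2.minAreaRect((c[:,:2]*1000).astype(np.float32)))
E
```

```text
1.35 [ 0.48617672 -0.26119885  0.26718853] -5.300980633428692 [ 0.64  0.31 -0.32  1.67  0.1   1.18  0.2 ]
cam [ 0.49452012 -0.18582608  0.42509969] [-0.02895598 -0.28103161 -0.95926158]
2986 0.12658956431215215 ((483.10260009765625, -269.9140319824219), (150.3506317138672, 10.45052719116211), 84.23792266845703)
```

View pics/w1.png

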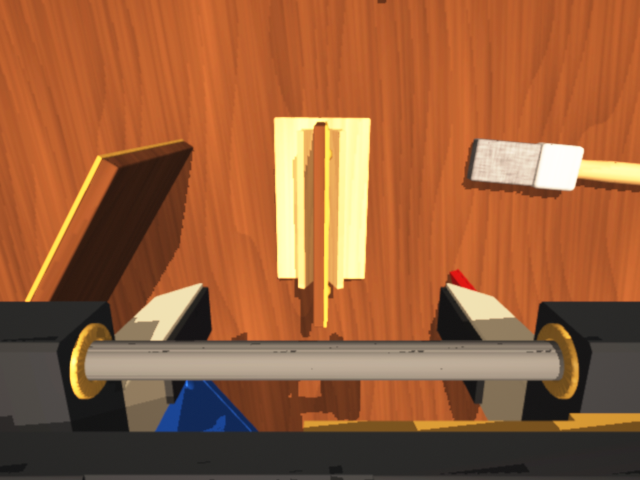

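apply_moves(
  commands=[
    [100,-0.04,-0.11,-0.7,-0.02],
    [100,0,0,-0.8,0],
    [100,0,0,-0.7,0],
    [100,0,0,-0.37,0],
    [100,0,0,-0.1,0],
    [100,0,0,0,0],
    [0,0,0,0,0],
    [0,0,0,0,0],
    [0,0,0,0,0],
    [0,0,0,0,0],
    [0,0,0,0,0],
    [0,0,0,0,0],
  ],
  newtons=30,
)

```text
clock: 2.9
position: [0.4828, -0.2719, 0.1085]
ee_rot: [-2.339, -2.097, 0.0]
force: [-0.4, 0.5, -0.1]
width: 0.394
gripper_force: 0.0
```

apply_moves(
  commands=[
    [0,0,0,0,0],
    [0,0,0,0,0],
    [0,0,0,0,0],
    [0,0,0,0,0],
    [0,0,0,0,0],
  ],
)

```text
clock: 3.52
position: [0.4828, -0.2719, 0.1085]
ee_rot: [-2.339, -2.097, 0.0]
force: [0.0, 0.4, -0.4]
width: 0.105
gripper_force: 30.0
```

apply_moves(
  commands=[
    [0,0,0,0.3,0],
    [0,0,0,0.5,0],
    [0,0,0,0.6,0],
    [0,0,0,0.5,0],
    [0,0.2,0.6,0,0.1],
    [0,0.26,0.85,0,0.14],
    [0,0.26,0.85,0,0.14],
    [0,0.26,0.85,0,0.14],
    [0,0.26,0.85,0,0.14],
    [0,0.25,0.77,0,0.12],
    [0,0,0,0,0],
    [0,0,0,0,0],
  ],
)

```text
clock: 5.03
position: [0.5718, 0.0136, 0.222]
ee_rot: [-1.889, -2.51, 0.002]
force: [0.1, -1.5, -2.5]
width: 0.106
gripper_force: 30.0
```

```bash
cat > m.py <<'E'
from h import *
import sys
s=observe(); print(s['clock'],s['position'].round(4),yaw(s).round(2),s['width'],s['joints'].round(2))
r16=np.radians(16); ex=np.array([np.cos(r16),np.sin(r16)]); ey=np.array([-ex[1],ex[0]])
for n in ('top','scene','wrist'):
    im,d,K,o,r=grab(n); P=cloud(d,K,o,r); np.savez(n+'2.npz',im=im,P=P)
    q=P.reshape(-1,3)[(d.ravel()>0)]; q=q[np.linalg.norm(q[:,:2]-s['position'][:2],axis=1)<.12]
    mr=lambda c:cv2.minAreaRect((c[:,:2]*1000).astype(np.float32)) if len(c)>5 else None
    zb=s['position'][2]-.1085+.012
    for nm,lo,hi in (('plate',zb+.085,zb+.118),('board',.086,.1)):
        c=q[(q[:,2]>lo)&(q[:,2]<hi)]
        print(n,nm,len(c),mr(c))
E
python3 m.py; python3 - <<'E'
import numpy as np,cv2
cv2.imwrite('pics/w2.png',np.hstack([cv2.resize(np.load('wrist2.npz')['im'],(480,360)),cv2.resize(np.load('top2.npz')['im'][150:310,220:360],(315,360))])[...,::-1])
E
```

```text
5.025 [0.5718 0.0136 0.222 ] 16.08 0.10587974129578234 [ 0.24  0.4  -0.49  1.68  0.21  1.11 -0.03]
top plate 43 ((573.3295288085938, 20.085838317871094), (10.806455612182617, 150.0185546875), 16.01524543762207)
top board 0 None
scene plate 222 ((575.8726806640625, -15.374008178710938), (40.124725341796875, 93.46553802490234), 4.052300453186035)
scene board 25 ((561.625, 10.214168548583984), (12.238481521606445, 108.25462341308594), 15.988956451416016)
wrist plate 9856 ((569.4052734375, 24.495182037353516), (41.95296096801758, 128.20896911621094), 3.881326675415039)
wrist board 1803 ((556.0911865234375, 14.453166961669922), (8.542295455932617, 103.62553405761719), 15.969273567199707)
```

View pics/w2.png

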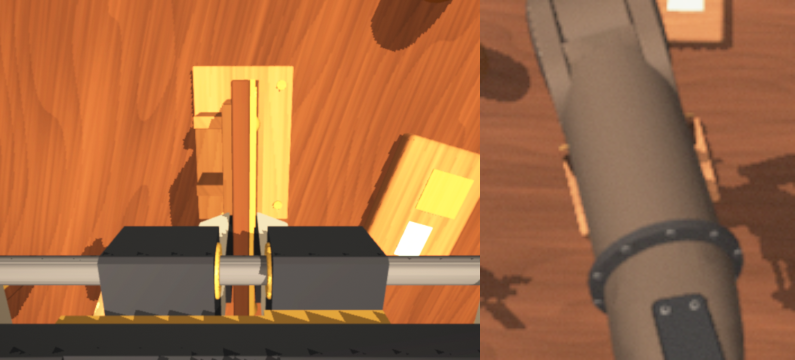

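apply_moves(
  commands=[
    [0,0,0,-0.3,0],
    [0,0,0,-0.4,0],
    [0,0,0,-0.3,0],
    [0,0,0,-0.15,0],
    [0,0,0,0,0],
  ],
)

```text
clock: 5.8
position: [0.572, 0.014, 0.1532]
ee_rot: [-1.889, -2.51, 0.001]
force: [-0.2, -0.3, -2.4]
width: 0.107
gripper_force: 30.0
```

```bash
python3 m.py; python3 - <<'E'
import numpy as np
for n in('wrist2','scene2'):
    P=np.load(n+'.npz')['P'].reshape(-1,3); a=np.radians(16); ex=np.array([np.cos(a),np.sin(a)]); ey=np.array([-ex[1],ex[0]])
    d=P[:,:2]-[.5722,.0182]; u=d@ex; v=d@ey
    for nm,lo,hi in(('board',.088,.098),('platetop',.172,.186),('pface',.12,.165),('lip',.05,.062)):
        m=(P[:,2]>lo)&(P[:,2]<hi)&(abs(u)<.035)&(v>.025)&(v<.08)
        if nm=='pface': m&=(v>.055)
        if m.sum(): print(n,nm,m.sum(),np.percentile(u[m],[1,10,50,90,99]).round(4),np.percentile(v[m],99))
E
```

```text
5.8 [0.572  0.014  0.1532] 16.08 0.10655567259785587 [ 0.22  0.47 -0.47  1.76  0.25  0.97 -0.07]
top plate 37 ((574.1078491210938, 20.556724548339844), (10.757627487182617, 149.75204467773438), 16.42694091796875)
top board 5 None
scene plate 202 ((576.7537841796875, -14.149330139160156), (42.64426803588867, 85.4213638305664), 1.6862035989761353)
scene board 81 ((566.92822265625, 12.563941955566406), (28.6821231842041, 151.5343475341797), 16.831605911254883)
wrist plate 9815 ((570.197265625, 26.443660736083984), (42.15645980834961, 127.88606262207031), 4.041131019592285)
wrist board 3194 ((553.8367919921875, 29.294414520263672), (12.111804008483887, 73.9323501586914), 15.966980934143066)
wrist2 board 1324 [-0.0204 -0.0193 -0.0144 -0.0096 -0.0086] 0.05251424388575068
wrist2 platetop 2944 [-0.0051 -0.0042 -0.0004  0.0037  0.0045] 0.07234655886138525
wrist2 pface 11 [0.0025 0.0026 0.0061 0.0066 0.0069] 0.07310866008901819
wrist2 lip 1541 [-0.0345 -0.0299  0.0129  0.0174  0.0183] 0.07201516571367826
scene2 board 14 [0.0033 0.0039 0.005  0.0057 0.006 ] 0.0714228009891287
scene2 pface 1 [0.0053 0.0053 0.0053 0.0053 0.0053] 0.07147638958761117
scene2 lip 30 [0.0045 0.0099 0.0152 0.0186 0.019 ] 0.07551894983289043
```

apply_moves(
  commands=[
    [0,-0.024,-0.007,0,0],
    [0,0,0,-0.15,0],
    [0,0,0,-0.2,0],
    [0,0,0,-0.2,0],
    [0,0,0,-0.1,0],
    [0,0,0,-0.05,0],
    [0,0,0,0,0],
  ],
)

```text
clock: 6.82
position: [0.5708, 0.0139, 0.1114]
ee_rot: [-1.888, -2.511, 0.0]
force: [-0.5, 0.5, -2.4]
width: 0.105
gripper_force: 30.0
```

apply_moves(
  commands=[
    [0,0,0,-0.03,0],
    [0,0,0,-0.02,0],
    [0,0,0,-0.02,0],
    [0,0,0,0,0],
  ],
)

```text
clock: 7.32
position: [0.5714, 0.014, 0.1085]
ee_rot: [1.888, 2.509, 0.001]
force: [-1.0, -0.7, 6.9]
width: 0.106
gripper_force: 30.0
```

apply_moves(
  commands=[
    [45,0,0,0,0],
    [45,0,0,0,0],
    [45,0,0,0,0],
    [45,0,0,0,0],
    [45,0,0,0.6,0],
    [100,0,0,0.8,0],
    [100,0,0,0.8,0],
    [100,0,0,0.4,0],
    [100,0,0,0,0],
  ],
)

```text
clock: 8.45
position: [0.5719, 0.0142, 0.2654]
ee_rot: [1.887, 2.508, 0.004]
force: [0.1, 0.3, -0.4]
width: 0.835
gripper_force: 0.0
```

```bash
python3 m.py >/dev/null; python3 - <<'E'
from h import *
for n in('wrist2','scene2','top2'):
    P=np.load(n+'.npz')['P'].reshape(-1,3); a=np.radians(16); ex=np.array([np.cos(a),np.sin(a)]); ey=np.array([-ex[1],ex[0]])
    d=P[:,:2]-[.5722,.0182]; u=d@ex; v=d@ey
    for nm,lo,hi in(('board',.088,.099),('platetop',.118,.135)):
        m=(P[:,2]>lo)&(P[:,2]<hi)&(abs(u)<.035)&(abs(v)<.09)
        if m.sum()>5: print(n,nm,m.sum(),np.median(P[m,2]),np.percentile(u[m],[1,50,99]).round(4),np.percentile(v[m],[1,99]).round(4),cv2.minAreaRect((P[m,:2]*1000).astype(np.float32)))
im=np.load('wrist2.npz')['im']; cv2.imwrite('pics/w3.png',im[...,::-1])
print(observe()['position'],yaw(observe()))
E
```

```text
wrist2 board 2187 0.09463543177709272 [-0.0207 -0.0147 -0.0088] [-0.0559  0.0522] ((558.6062622070312, 11.787796020507812), (12.104165077209473, 110.11136627197266), 15.939657211303711)
wrist2 platetop 3165 0.12657576754358857 [-0.0079 -0.0025  0.0028] [-0.0743  0.0714] ((570.3840942382812, 15.572120666503906), (10.810592651367188, 149.33277893066406), 16.097379684448242)
scene2 board 98 0.09451784276565256 [-0.0206  0.0011  0.0061] [-0.0755  0.0736] ((565.4798583984375, 15.859519958496094), (27.017898559570312, 156.4060821533203), 15.590741157531738)
scene2 platetop 204 0.1276141114345024 [-0.0066  0.0007  0.0057] [-0.0749  0.0729] ((571.1279296875, 18.65997314453125), (12.792424201965332, 156.56666564941406), 16.588531494140625)
top2 platetop 8 0.12627611597832422 [-0.0034  0.0001  0.0056] [-0.0725 -0.0681] ((592.8380126953125, -48.876220703125), (8.94552993774414, 3.7756261825561523), 27.40782928466797)
[0.5701855  0.01363606 0.26217418] 16.09294439142807
```

View pics/w3.png

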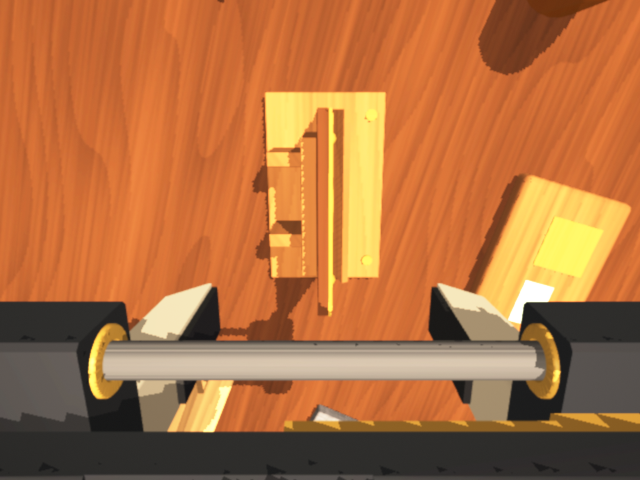

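apply_moves(
  commands=[
    [100,-0.35,0.715,0,-0.1],
    [100,-0.35,0.715,0,-0.11],
    [100,-0.35,0.715,0,-0.11],
    [100,-0.35,0.715,0,-0.11],
    [100,-0.35,0.715,0,-0.11],
    [100,-0.35,0.715,0,-0.11],
    [100,0,0,0,0],
  ],
)

```text
clock: 9.48
position: [0.4418, 0.2749, 0.2624]
ee_rot: [-2.261, -2.178, 0.002]
force: [-0.4, -1.5, 0.3]
width: 0.997
gripper_force: 0.0
```

```bash
python3 - <<'E'
from h import *
s=observe(); print(s['clock'],s['position'],yaw(s),s['width'])
im,d,K,o,r=grab('wrist'); P=cloud(d,K,o,r); cv2.imwrite('pics/w4.png',im[...,::-1])
q=P.reshape(-1,3)[d.ravel()>0]
b=q[(abs(q[:,0]-.444)<.05)&(abs(q[:,1]-.271)<.05)]
for lo,hi in((.1,.115),(.115,.13),(.13,.145),(.145,.16),(.16,.17),(.17,.18),(.18,.2)):
    c=b[(b[:,2]>lo)&(b[:,2]<hi)]
    if len(c)>5: print(lo,len(c),cv2.minAreaRect((c[:,:2]*1000).astype(np.float32)),np.percentile(c[:,0],[1,99]).round(4),np.percentile(c[:,1],[1,99]).round(4))
l=q[(abs(q[:,0]-.446)<.03)&((q[:,1]>.3)|(q[:,1]<.245))&(abs(q[:,1]-.31)<.12)&(q[:,2]>.092)&(q[:,2]<.106)]
print('lath',len(l),np.median(l[:,2]),cv2.minAreaRect((l[:,:2]*1000).astype(np.float32)))
E
```

```text
9.475 [0.44181348 0.2748636  0.26241978] -2.1506737539904743 0.9971302638717047
0.1 560 ((444.49810791015625, 274.7867431640625), (37.44651794433594, 88.45138549804688), 15.74357795715332) [0.4243 0.4619] [0.2298 0.32  ]
0.115 1291 ((443.22833251953125, 269.42822265625), (34.24504089355469, 35.3470344543457), 88.38105010986328) [0.429  0.4576] [0.2529 0.2862]
0.13 708 ((443.0146484375, 269.641845703125), (26.236143112182617, 45.52903366088867), 87.63538360595703) [0.4233 0.4638] [0.2567 0.2833]
0.145 821 ((442.9638366699219, 269.39337158203125), (26.196086883544922, 55.83250045776367), 87.111083984375) [0.418  0.4693] [0.2564 0.2835]
0.16 634 ((442.7978210449219, 269.57208251953125), (26.41446304321289, 65.48750305175781), 87.44834899902344) [0.4137 0.474 ] [0.2562 0.2837]
0.17 848 ((442.826904296875, 269.42352294921875), (26.04518699645996, 65.81012725830078), 87.05186462402344) [0.4101 0.4756] [0.2559 0.2834]
lath 1960 0.09955421224912234 ((445.1171875, 317.45111083984375), (179.1112518310547, 7.994075298309326), 87.1475601196289)
```

View pics/w4.png

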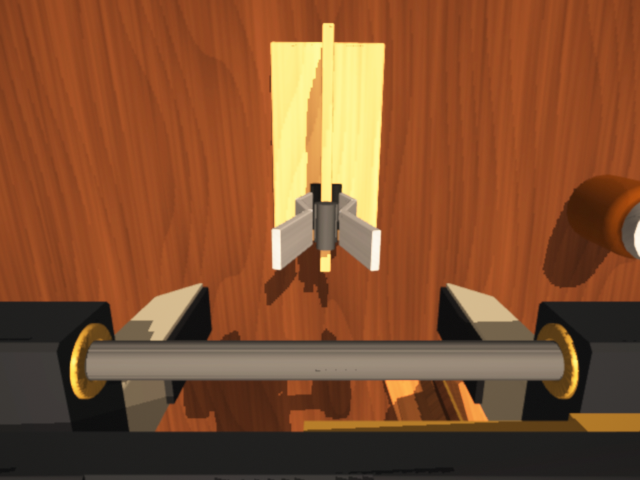

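apply_moves(
  commands=[
    [100,0.02,-0.09,-0.5,-0.02],
    [100,0,0,-0.6,0],
    [100,0,0,-0.5,0],
    [100,0,0,-0.25,0],
    [100,0,0,-0.1,0],
    [100,0,0,0,0],
  ],
  newtons=15,
)

```text
clock: 10.28
position: [0.4464, 0.2658, 0.1466]
ee_rot: [2.281, 2.16, 0.0]
force: [-0.1, 0.4, 1.3]
width: 1.0
gripper_force: 0.0
```

apply_moves(
  commands=[
    [100,-0.055,0.06,0,0],
    [100,0,0,0,0],
  ],
)

```text
clock: 10.52
position: [0.4427, 0.2702, 0.1471]
ee_rot: [2.28, 2.161, 0.002]
force: [-0.2, 0.3, 0.2]
width: 0.999
gripper_force: 0.0
```

apply_moves(
  commands=[
    [0,0,0,-0.02,0],
    [0,0,0,0,0],
    [0,0,0,0,0],
    [0,0,0,0,0],
    [0,0,0,0,0],
    [0,0,0,0,0],
    [0,0,0,0,0],
    [0,0,0,0,0],
  ],
)

```text
clock: 11.52
position: [0.443, 0.2709, 0.1474]
ee_rot: [2.28, 2.161, 0.004]
force: [-5.3, -2.4, 22.9]
width: 0.284
gripper_force: 15.0
```

apply_moves(
  commands=[
    [0,0,0,0.1,0],
    [0,0,0,0.2,0],
    [0,0,0,0.3,0],
    [0,0,0,0.4,0],
    [0,0,0,0.5,0],
    [0,0,0,0.5,0],
    [0,0,0,0.1,0],
    [0,0,0,0,0],
  ],
)

```text
clock: 12.52
position: [0.4427, 0.2692, 0.2708]
ee_rot: [2.281, 2.16, -0.0]
force: [-0.3, -0.1, -1.2]
width: 0.282
gripper_force: 15.0
```

```bash
python3 - <<'E'
from h import *
s=observe(); p=s['position']; print(s['clock'],p,yaw(s),s['width'],s['force'])
for n in('scene','wrist'):
    im,d,K,o,r=grab(n); P=cloud(d,K,o,r)
    if n=='scene': cv2.imwrite('pics/s5.png',cv2.resize(im[80:300,250:500],None,fx=2.4,fy=2.4)[...,::-1])
    q=P.reshape(-1,3)[d.ravel()>0]
    b=q[(abs(q[:,0]-p[0])<.05)&(abs(q[:,1]-p[1])<.045)]
    for lo in np.arange(.13,.26,.01):
        c=b[(b[:,2]>lo)&(b[:,2]<lo+.01)]
        if len(c)>8: print(n,lo.round(3),len(c),np.percentile(c[:,0],[1,50,99]).round(4),np.percentile(c[:,1],[1,50,99]).round(4))
E
```

```text
12.525 [0.44265328 0.26920948 0.27082907] -3.1107542341202676 0.28249190130512275 [-0.34924771 -0.13024447 -1.15254251]
scene 0.17 16 [0.4073 0.4423 0.4777] [0.2458 0.2557 0.2914]
scene 0.18 65 [0.4083 0.4186 0.4806] [0.2471 0.2649 0.2858]
scene 0.19 28 [0.4077 0.4149 0.4813] [0.2474 0.2617 0.279 ]
scene 0.2 43 [0.4087 0.4725 0.4809] [0.2506 0.2665 0.2839]
scene 0.21 31 [0.4092 0.4734 0.4804] [0.2526 0.264  0.2783]
scene 0.22 41 [0.4155 0.4687 0.4786] [0.2528 0.2622 0.2788]
scene 0.23 65 [0.4226 0.4598 0.4701] [0.2487 0.2618 0.2797]
scene 0.24 57 [0.4297 0.4468 0.4611] [0.2474 0.2608 0.2846]
scene 0.25 33 [0.4312 0.4521 0.46  ] [0.2475 0.2635 0.2794]
wrist 0.17 269 [0.4093 0.4673 0.4778] [0.2648 0.2824 0.2885]
wrist 0.18 741 [0.4094 0.4677 0.4771] [0.2666 0.2785 0.2882]
wrist 0.19 120 [0.4085 0.4128 0.4779] [0.2718 0.2782 0.2818]
wrist 0.2 137 [0.4069 0.4735 0.4781] [0.2552 0.2782 0.2821]
wrist 0.21 825 [0.4076 0.4179 0.4777] [0.2538 0.2697 0.2818]
wrist 0.22 1124 [0.413  0.4447 0.4722] [0.2566 0.272  0.2826]
wrist 0.23 1464 [0.4204 0.4426 0.4653] [0.2524 0.2746 0.2845]
wrist 0.24 2121 [0.4276 0.4427 0.4584] [0.2509 0.2709 0.2844]
wrist 0.25 318 [0.4309 0.4492 0.4562] [0.2567 0.2798 0.2813]
```

View pics/s5.png

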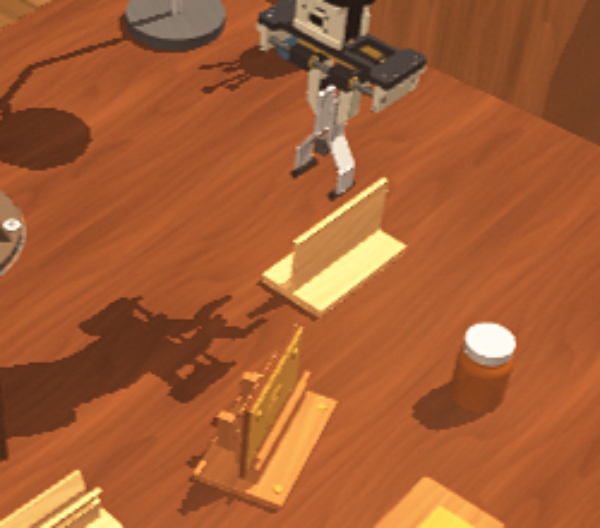

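apply_moves(
  commands=[
    [0,0.2,-0.4,0,0.07],
    [0,0.34,-0.71,0,0.11],
    [0,0.34,-0.71,0,0.11],
    [0,0.34,-0.71,0,0.11],
    [0,0.34,-0.71,0,0.11],
    [0,0.27,-0.6,0,0.09],
    [0,0.2,-0.41,0,0.067],
    [0,0,0,0,0],
    [0,0,0,0,0],
    [0,0,0,0,0],
  ],
)

```text
clock: 13.88
position: [0.564, 0.0158, 0.2709]
ee_rot: [-1.888, -2.51, 0.0]
force: [0.3, 0.9, -2.4]
width: 0.28
gripper_force: 15.0
```

apply_moves(
  commands=[
    [0,0.007,-0.025,-0.2,0],
    [0,0,0,-0.35,0],
    [0,0,0,-0.4,0],
    [0,0,0,-0.3,0],
    [0,0,0,-0.15,0],
    [0,0,0,-0.1,0],
    [0,0,0,0,0],
  ],
)

```text
clock: 14.75
position: [0.5649, 0.0131, 0.1811]
ee_rot: [-1.89, -2.509, -0.0]
force: [-0.7, 1.2, -1.4]
width: 0.28
gripper_force: 15.0
```

apply_moves(
  commands=[
    [0,0,0,-0.05,0],
    [0,0,0,-0.05,0],
    [0,0,0,-0.03,0],
    [0,0,0,0,0],
  ],
)

```text
clock: 15.25
position: [0.5661, 0.0132, 0.1746]
ee_rot: [1.889, 2.507, 0.003]
force: [-0.4, -0.8, 7.1]
width: 0.28
gripper_force: 15.0
```

apply_moves(
  commands=[
    [40,0,0,0,0],
    [50,0,0,0,0],
    [60,0,0,0,0],
    [75,0,0,0,0],
    [100,0,0,0,0],
    [100,0,0,0,0],
    [100,0,0,0,0],
  ],
)

```text
clock: 16.12
position: [0.565, 0.013, 0.1734]
ee_rot: [1.89, 2.509, 0.0]
force: [-0.9, 0.1, 0.0]
width: 0.972
gripper_force: 0.0
```

apply_moves(
  commands=[
    [100,0,0,0.3,0],
    [100,0,0,0.6,0],
    [100,0,0,0.8,0],
    [100,-0.3,0,0.3,0],
    [100,-0.8,0,0,0],
    [100,-0.8,0,0,0],
    [100,-0.5,0,0,0],
    [100,0,0,0,0],
  ],
)

```text
clock: 17.12
position: [0.4193, 0.0128, 0.2938]
ee_rot: [1.89, 2.508, -0.001]
force: [1.7, 0.2, -0.5]
width: 1.001
gripper_force: 0.0
```

```bash
python3 - <<'E'
from h import *
s=observe(); print(s['clock'],s['position'])
ims=[]
for n in('scene','wrist','top'):
    im,d,K,o,r=grab(n); P=cloud(d,K,o,r); ims.append(im)
    q=P.reshape(-1,3)[d.ravel()>0]; a=np.radians(16); ex=np.array([np.cos(a),np.sin(a)]); ey=np.array([-ex[1],ex[0]])
    dd=q[:,:2]-[.5722,.0182]; u=dd@ex; v=dd@ey
    for nm,lo,hi,v0 in(('board',.088,.099,.028),('plate',.12,.131,.03),('clamp',.135,.16,0),('handles',.17,.182,0),('htop',.182,.21,0)):
        m=(q[:,2]>lo)&(q[:,2]<hi)&(abs(u)<.05)&(abs(v)<.09)&(abs(v)>=v0)
        if m.sum()>5: print(n,nm,m.sum(),np.percentile(q[m,2],[50,99]).round(4),np.percentile(u[m],[1,50,99]).round(4),np.percentile(v[m],[1,50,99]).round(4))
cv2.imwrite('pics/f.png',np.hstack([cv2.resize(ims[0][190:310,310:470],(400,300)),cv2.resize(ims[2][120:300,180:420],(400,300))])[...,::-1])
E
```

```text
17.125 [0.41932392 0.01283822 0.2937721 ]
scene board 40 [0.0942 0.0986] [-0.0192  0.0017  0.0039] [-0.0789 -0.0471  0.0714]
scene plate 92 [0.1264 0.1305] [-0.0081 -0.0005  0.0033] [-0.079  -0.0449  0.0755]
scene clamp 144 [0.148  0.1596] [-0.0262 -0.0053  0.0134] [-0.0227 -0.0116  0.0125]
scene handles 33 [0.1769 0.1814] [-0.0283 -0.0214  0.0127] [-0.0179 -0.0125  0.0121]
scene htop 95 [0.2001 0.2082] [-0.0345 -0.0259  0.0182] [-0.0185 -0.0079  0.0112]
wrist board 872 [0.0944 0.0989] [-0.0213 -0.0138 -0.0039] [-0.0429  0.0403  0.0732]
wrist plate 941 [0.1263 0.1282] [-0.0098 -0.0055  0.0007] [0.0304 0.0523 0.0731]
wrist clamp 1558 [0.1482 0.1598] [-0.0287 -0.0116  0.0056] [-0.0168  0.0012  0.0125]
wrist handles 639 [0.1759 0.1819] [-0.0307  0.0053  0.0102] [-0.016  -0.0012  0.0088]
wrist htop 1437 [0.1963 0.2056] [-0.0351  0.0084  0.0172] [-0.0101  0.0023  0.009 ]
top board 47 [0.094  0.0982] [-0.0167 -0.0093 -0.0033] [-0.0698 -0.0407 -0.0286]
top plate 62 [0.1261 0.1309] [-0.0058 -0.0009  0.0057] [-0.0708 -0.0498 -0.0305]
top clamp 13 [0.1468 0.1523] [-0.0218 -0.0057  0.0025] [-0.0646 -0.0155 -0.0134]
top htop 20 [0.2028 0.2085] [0.01   0.0171 0.0219] [-0.0138 -0.0097  0.0105]
```

View pics/f.png

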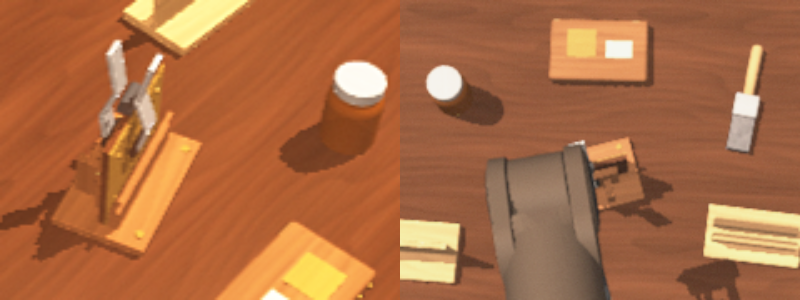

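```bash
python3 -c "
from cell import arm; print(arm.sign_off())"
```

```text
the job is handed in; nothing more can be done
None
```

The job is handed in at about 17 s on the robot's clock. The plate is seated and centred in the stand with its brass face outwards, the clamp is pushed down over plate and board near the middle, and the jar and brush were not touched.

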